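Press the lid onto a sample jar with the hand-cranked capping press

TASK

Slide the tray with the sample jar fully home under the press by its black post, then take the crank by its red grip and wind it clockwise in a steady circle (no faster than about one turn a second) until the lid is fully home and the crank comes up firm, without forcing it. Then wind back until the ram is clear of the lid by about 5 mm or more and let go; do not touch the jar with the robot and leave everything else on the bench alone.

Things in the scene. Friction and masses are not known exactly. Their poses are not given: they have to be found in the camera images.
- press: Capping press, a blue C-shaped frame on a grey foot; origin on the bench under the crank and ram axis, x from its open front to its column, y to its left, z up. Head 64 mm wide, 197 to 237 mm above the bench, reaching 35 mm in front of the axis; column 78 to 112 mm behind the axis; foot 160 mm wide, from 175 mm in front to 135 mm behind, 18 mm thick.
- crank_axis (a point): Fixed point on the crank's vertical axis, 305 mm above the bench (mid-height of the red grip). Axes as those of the press, which stands turned by up to 0.4 rad about vertical.
- grip_mid (a point): Middle of the crank's red grip, an upright sleeve 24 mm in diameter, 64 mm long (273 to 337 mm above the bench), which spins freely about its own vertical axis. It travels on a circle of 55 mm radius about crank_axis. The steel crank arm below it has its top 271 mm above the bench; nothing is above it.
- crank (a joint): Crank angle, rad; grows clockwise seen from above. At 0 the grip lies to the press's left (+y of the press); starts between 0 and 3. One clockwise turn lowers the ram 20 mm (3.18 mm per rad); turning back lifts it. Range -0.5 to 22. Running friction 0.06 N m, about 1 N at the grip (2 N when fast). It stays where it is left.
- ram: White disc 44 mm wide, 10 mm thick, on a steel stem, moved straight down by the crank; origin at the centre of its underside. Pushing the lid in takes about 3.5 N in all along the circle at the grip; once the lid bottoms the load climbs steeply. 60 N on the jar takes about 4.5 N at the grip, 100 N about 7 N, 150 N (too much) about 10 N; at rest the hand may feel up to 2 N less.
- ram_face (a point): Centre of the ram's flat underside, 162 mm above the bench at crank angle 0.
- bed: Metal bed fixed on the press foot, origin on its underside below the ram axis; reaches 170 mm in front of it; its upper face is 15 mm higher and lies 27 to 35 mm above the bench (adjustable, differs from day to day). Guide rails 10 mm tall run along the press's x with 1.5 mm play each side of the tray; a back stop 10 mm tall closes them.
- nest (a point): Centre of the floor in the round nest of the loose white tray (plate 90 x 84 x 8 mm), where the jar stands; x axis as the press's. The tray slides on the bed towards the column; against the back stop the nest is under the ram axis. At the start it is pulled out 30 to 50 mm to the front.
- tray_post (a point): Grasp point on the tray's black upright post, 18 mm in diameter, 52 mm tall, 110 mm in front of the nest centre on a flat tongue 22 mm wide. This point is 34 mm above the tray's upper face and 18 mm below the post's top. Sliding the tray takes 2 to 8 N.
- jar: Glass sample jar with a white band, 52 mm wide, origin at the centre of its underside, z up; stands loose in the tray's nest (a ring 55 mm inside, 9 mm tall). It carries a red push-in lid; 76 mm tall with the lid home.
- jar_lid (a joint): How far the jar's red lid has been pushed in, m: 0 to 0.002 at the start (standing proud), 0.008 fully home. It fits tightly: it slides in under 40 N, then stops dead.
- lid_top (a point): Centre of the upper face of the jar's red lid (48 mm wide, 16 mm thick); 76 mm above the jar's underside when home, up to 84 mm at the start.
- done_jar: finished 52 mm wide, 76 mm tall glass jar with red lid beside the press; bystander, leave alone. Origin at its underside.
- spare_lid: loose red lid, 48 mm wide, 16 mm thick, lying on the bench beside the press; bystander, leave alone. Origin at its underside.
- reagent_a: amber reagent bottle, red cap, 64 mm wide, 150 mm tall; bystander, leave alone. Origin at its underside.
- reagent_b: white reagent bottle, red cap, 64 mm wide, 150 mm tall; bystander, leave alone. Origin at its underside.
- water: lime-green water bottle, 66 mm wide, 210 mm tall; bystander, leave alone. Origin at its underside.
- beaker: glass beaker, 70 mm wide, 90 mm tall; bystander, leave alone. Origin at its underside.
- spatula: spatula lying on the bench; bystander, leave alone. Origin at its underside.

How it is judged:
By the outcome, as a careful person would: the job done as asked, in the order asked, and still so for the second after the job is handed in, with the robot touching nothing.
It also fails if it takes over 72 s, if anything falls off the work surface, if the arm or the gripper's body presses on something with over 40 N, if the wrist force passes 120 N, or if a joint passes its speed limit or range.

ROBOT

A 7-joint arm with a two-finger parallel gripper is mounted at the origin on the work surface. World frame = base frame: x ahead of the robot, y to its left, z up, the work surface at z = 0. Lengths are in m, angles in rad, forces in N, time in s.
With the tool pointing down it reaches from about 0.425 to 0.925 m from the base axis. Payload 6.8 kg.
Tool frame: the origin (TCP) lies midway between the tips of the shut fingers; the grasp point (between the pads) lies r.grip_point_offset behind it (r.grip_point_offset is the distance from the TCP to the grasp point, in m); z points along the fingers, y is the direction in which the jaws open and shut (so a half turn about z gives the same grasp; the last joint's range is limited). The gripper opens to 85 mm and grips with 20 to 120 N. Pads are 22 mm wide; open, the fingers measure 114 mm over their backs; the gripper's body (76 mm by 85 mm) begins 54 mm behind the grasp point. The pads swing forward as they close: fully open they stand 13 mm farther back than shut.
Start: joints at [1.152, 0.477, 0.022, 1.555, -0.011, 1.109, -0.083], TCP at [0.206, -0.643, 0.231] pointing down, gripper open.
Joint ranges: [-2.96, 2.96], [-0.34, 2.1], [-1.41, 1.46], [0.24, 2.44], [-1.37, 4.51], [0.17, 1.92], [-2.96, 2.96]. Speed limits (rad/s): [2.39, 2.39, 3.14, 3.14, 3.14, 3.14, 3.14].

INTERFACE

Orientations are given as a rotation vector (axis times angle).
In Python, from bench import r gives the robot as it stands. The module is installed in compiled form; this text tells all that it offers.
- The arm moves only by the tool play_rows, never from a script. Its argument "deltas" is a list of rows, each a list of 3 entries, a list of its own where there are three numbers: the finger opening in mm, from 0 to 85.4, then the shift along the tool's x, y, z in mm, then the turn, a rotation vector about the tool's x, y, z in rad. A call has 1 to 8 rows; each row is the pose to reach, as a shift and turn from the pose measured when the call began, along the tool's axes at that moment; what a row does not reach only later rows make up. A row lasts 1/8 s, in which the tool goes at most 62.5 mm and 10.7 degrees, less where a joint would pass 70% of its speed; a pose out of reach is approached as far as the arm can. A call with a gripper value outside its range is refused whole. The fingers move at their own pace and stop on an object; "squeeze" is the grip in N (left out, the last holds). Time passes only in rows, so rows that repeat a pose let the fingers close. It gives the time, the measured TCP pose, the force and the opening at its end, in the units of the state.
- r.get_obs(): the state, without advancing time (a new reading comes with each control period).
- r.grab_frame(name): name is "scene" or "top" or "wrist"; returns (picture, depth): 480x640x3 uint8, red, green, blue; 480x640 float32, m along the optical axis (not along the pixel's ray), 0 where there is no reading.
- r.camera_model(name): a dict with "mtx" (3x3 intrinsics, pixels), "rvec" (rotation vector, rad) and "tvec" (3), from world to camera coordinates, as OpenCV has them; the wrist camera has in their place "T_tool_cam" (4x4, takes a point from camera to tool coordinates, whose origin is the TCP and whose axes are the flange's). Camera axes: x right, y down, z forward; pixel columns grow to the right and rows downward; lengths in m; the calibration is good to about 2 mm. A picture is of the moment at which its call begins: read the wrist's pose just before it. camera_model takes no time and is no camera call.
- r.hand_in(): hands the job in, once; it reports no verdict.
The state is a dict: "clock": time; "joints": joint angles; "qvel": joint speeds; "tau": joint torques, N m; "tcp_pos": TCP position; "orientation": TCP orientation; "contact_force": force on the tool from outside, world axes, zero at the start; "moment": the same for the moment, N m; "grip_width": finger opening in m.
Only numpy, scipy, OpenCV 4.12 (cv2) and the standard library are available. Lean on these libraries where they do the work, as an engineer would, in place of code of your own. Each camera call takes 0.05 s, during which the arm holds its last target. There are 200 camera calls.

## Working session

There is one attempt and no reset: what is moved stays moved. The work goes in short steps, Python scripts to look and compute and a tool call to move; the robot and the scene stay as the last step left them, time stands still between calls to the robot, and variables do not carry over. Pictures are saved under pics/ and viewed, about 8 in all and at most 12, crops included, and the job is handed in when it is done.

Besides the shell and the picture viewer there is one more tool, called as a command line: name --argument value ..., lists and objects as JSON in quotes. play_rows: Moves the arm, as the interface text tells. Its arguments: {"type":"object","properties":{"deltas":{"type":"array"},"squeeze":{"type":"number"}},"required":["deltas"]}

```bash
mkdir -p pics; ls; python3 - <<'E'
from bench import r
import cv2,numpy as np
o=r.get_obs(); print(o, r.grip_point_offset)
for n in("scene","top"):
    p,d=r.grab_frame(n); cv2.imwrite(f"pics/{n}0.png",p[:,:,::-1]); np.save(f"pics/{n}0.npy",d); m=r.camera_model(n)
    R=cv2.Rodrigues(np.array(m["rvec"],float))[0]; print(n,m["mtx"],-R.T@np.ravel(m["tvec"]),R.T[:,2])
print(r.camera_model("wrist"))
E
```

```text
pics
{'clock': 0.0, 'joints': array([ 1.15190032,  0.47782369,  0.0223637 ,  1.55641707, -0.01147946,
        1.10934687, -0.08314537]), 'qvel': array([-0.00036666, -0.00165903,  0.00052131, -0.00061962,  0.00089473,
       -0.00099542, -0.00069087]), 'tau': array([ 4.67175892e-05, -5.96448183e+01,  1.60749178e+00, -2.81196660e+01,
        1.22949597e-02,  9.08097922e-03, -1.19011710e-05]), 'tcp_pos': array([ 0.20621195, -0.64211026,  0.23032492]), 'orientation': array([-3.10195657e+00, -4.85899391e-01,  7.13691699e-04]), 'contact_force': array([-0.0478463 ,  0.13687198, -0.32126585]), 'moment': array([ 0.06489794,  0.02422036, -0.02587008]), 'grip_width': 0.08520973063797206} 0.0187
scene [[531.58346552   0.         323.20106143]
 [  0.         531.58346552 243.56858157]
 [  0.           0.           1.        ]] [0.97252968 0.88397173 1.32800178] [-0.32243038 -0.59262734 -0.73812701]
top [[447.79369741   0.         323.9159087 ]
 [  0.         447.79369741 235.22832017]
 [  0.           0.           1.        ]] [ 0.29553461 -0.00501306  1.44816089] [ 0.12875419 -0.01035306 -0.9916225 ]
{'mtx': array([[332.3652831 ,   0.        , 318.21563852],
       [  0.        , 332.3652831 , 241.86804753],
       [  0.        ,   0.        ,   1.        ]]), 'T_tool_cam': array([[-3.36739563e-04, -9.53133552e-01, -3.02549696e-01,
         7.74346500e-02],
       [ 9.99999780e-01, -4.93973441e-04,  4.43177347e-04,
        -4.08145450e-04],
       [-5.71858713e-04, -3.02549480e-01,  9.53133509e-01,
        -1.42824509e-01],
       [ 0.00000000e+00,  0.00000000e+00,  0.00000000e+00,
         1.00000000e+00]])}
```

View pics/scene0.png

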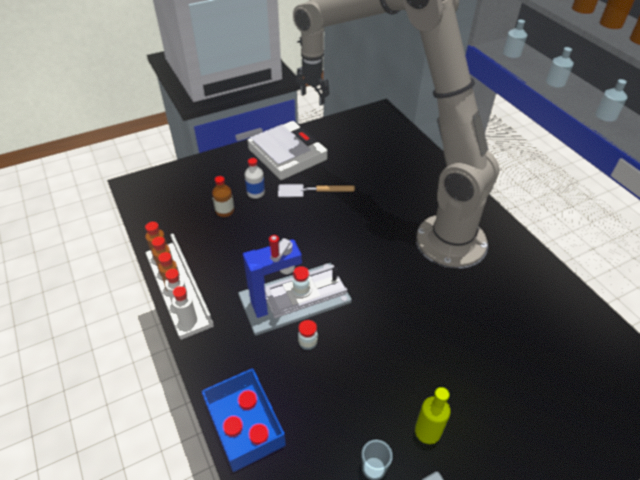

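View pics/top0.png

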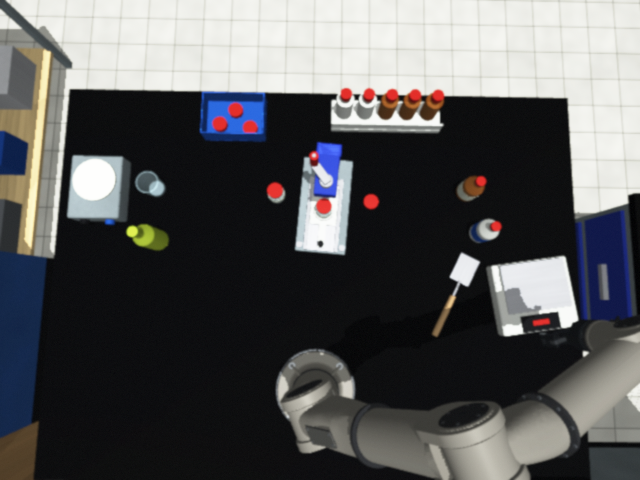

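The scene view shows the press at about (285,280) with the tray pulled out towards the robot. In the top view the grip is at about (314,157), the lid at (324,208), the post at (320,244), and the foot spans (297–352, 155–254).

```bash
cat > h.py <<'E'
import numpy as np,cv2
from bench import r
from scipy.spatial.transform import Rotation as Ro
def cam(n,o=None):
    m=r.camera_model(n);K=np.array(m["mtx"])
    if n=="wrist":
        T=np.eye(4);T[:3,:3]=Ro.from_rotvec(o["orientation"]).as_matrix();T[:3,3]=o["tcp_pos"];T=T@m["T_tool_cam"]
    else:
        R=cv2.Rodrigues(np.array(m["rvec"],float))[0];T=np.eye(4);T[:3,:3]=R.T;T[:3,3]=-R.T@np.ravel(m["tvec"])
    return K,T
def ray(n,u,v,z,o=None):
    K,T=cam(n,o);d=T[:3,:3]@np.linalg.inv(K)@[u,v,1];c=T[:3,3];return c+d*(z-c[2])/d[2]
def cloud(n,d,o=None):
    K,T=cam(n,o);v,u=np.mgrid[:480,:640];p=np.stack([(u-K[0,2])/K[0,0]*d,(v-K[1,2])/K[1,1]*d,d],-1);return p@T[:3,:3].T+T[:3,3]
E
python3 - <<'E'
from h import *
p=cv2.imread("pics/top0.png");d=np.load("pics/top0.npy");P=cloud("top",d)
hsv=cv2.cvtColor(p,cv2.COLOR_BGR2HSV);h,s,v=cv2.split(hsv)
roi=np.zeros(p.shape[:2],bool);roi[135:260,285:360]=1
red=roi&((h<8)|(h>172))&(s>150)&(v>90)
n,l,st,c=cv2.connectedComponentsWithStats(red.astype(np.uint8))
for i in range(1,n): print("red",st[i],c[i],np.median(P[l==i],0),P[l==i][:,2].max())
blue=roi&(abs(h.astype(int)-118)<12)&(s>150)&(v>60)
print("blue",np.median(P[blue],0)); rect=cv2.minAreaRect(np.argwhere(blue)[:,::-1].astype(np.float32));print(rect)
foot=roi&(P[...,2]>0.012)&(P[...,2]<0.024)
print("foot",foot.sum());q=P[foot][:,:2].astype(np.float32)
rc=cv2.minAreaRect(q*1000);print(rc,cv2.boxPoints(rc))
for (u,w) in [(320,243),(321,246),(338,190),(330,228),(312,225),(324,236),(335,240)]: print(u,w,P[w,u],p[w,u])
dark=roi&(v<60)&(P[...,2]>0.05);print("post",dark.sum(),P[dark][:12])
cv2.imwrite("pics/c0.png",cv2.resize(p[135:260,280:365],None,fx=4.6,fy=4.6,interpolation=2))
E
```

```text
red [309 151   9  14  65] [313.23076923 157.87692308] [0.63883513 0.01401562 0.33500304] 0.3395709822368429
red [317 199  14  14 160] [323.35625 205.5625 ] [ 0.55828623 -0.0151149   0.11835982] 1.448160891579382
blue [ 0.66193169 -0.02877177  0.2363416 ]
((328.0632019042969, 169.04623413085938), (26.366395950317383, 53.949031829833984), 2.4895529747009277)
foot 1571
((580.762451171875, -17.27735137939453), (159.858642578125, 310.8561706542969), 85.4643783569336) [[ 419.5004    -84.66529 ]
 [ 729.38306  -109.247444]
 [ 742.02454    50.110588]
 [ 432.14185    74.69274 ]]
320 243 [ 0.44761807 -0.00756209  0.09153837] [46 42 41]
321 246 [ 0.44086533 -0.01083659  0.06882287] [119 120 118]
338 190 [ 0.62841263 -0.06350779  0.02819782] [226 219 216]
330 228 [ 0.50352494 -0.03901885  0.02841492] [249 247 246]
312 225 [0.51223142 0.01879096 0.02929442] [248 245 244]
324 236 [ 0.47673453 -0.02008326  0.03356343] [251 251 250]
335 240 [ 0.46322913 -0.0549028   0.0435948 ] [238 235 233]
post 30 [[ 0.29553461 -0.00501306  1.44816089]
 [ 0.29553461 -0.00501306  1.44816089]
 [ 0.29553461 -0.00501306  1.44816089]
 [ 0.29553461 -0.00501306  1.44816089]
 [ 0.29553461 -0.00501306  1.44816089]
 [ 0.29553461 -0.00501306  1.44816089]
 [ 0.29553461 -0.00501306  1.44816089]
 [ 0.29553461 -0.00501306  1.44816089]
 [ 0.29553461 -0.00501306  1.44816089]
 [ 0.29553461 -0.00501306  1.44816089]
 [ 0.29553461 -0.00501306  1.44816089]
 [ 0.29553461 -0.00501306  1.44816089]]
```

View pics/c0.png

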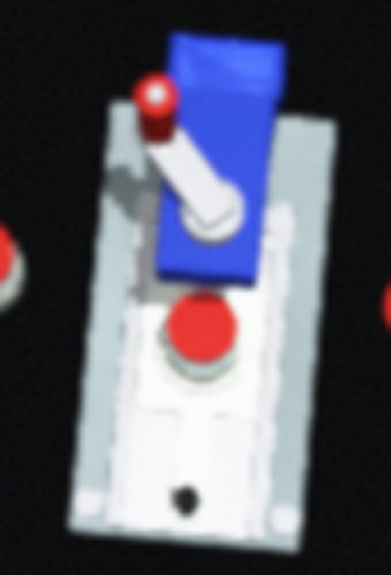

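The crop shows the crank grip to the back-left, the white tray pulled out with the lid at crop (202,325), and the black post at crop (185,500). The foot fit gives 160 x 311 mm, so the press pose is reliable. Next I compute the targets.

```bash
cat >> h.py <<'E'
yaw=np.arctan2(-24.58,309.88); ex=np.array([np.cos(yaw),np.sin(yaw)]); ey=np.array([-ex[1],ex[0]]); AX=np.array([.5808,-.0173])+.02*ex
def press(p): q=np.asarray(p)[:2]-AX; return q@ex,q@ey
def pw(x,y): return AX+x*ex+y*ey
X=np.r_[ey,0];Z=np.r_[0,0,-1.];RT=np.stack([X,np.cross(Z,X),Z],1)
def delta(P,R=RT,o=None):
    o=o or r.get_obs();R0=Ro.from_rotvec(o["orientation"]).as_matrix()
    return (R0.T@(np.asarray(P)-o["tcp_pos"])*1000).round(1), Ro.from_matrix(R0.T@R).as_rotvec().round(3)
E
python3 - <<'E'
from h import *
print("axis",AX,yaw)
g=ray("top",313.9,155.2,.337);a=press(g);print("grip",g,a,np.hypot(*a))
p=ray("top",320.2,243.7,.091);print("post",p,press(p))
l=ray("top",323.4,205.8,.121);print("lid",l,press(l))
for t in ([.45,-.3,.25],[.44,-.12,.22],[p[0],p[1],.20],):print(t,delta(t))
E
```

```text
axis [ 0.60073738 -0.01888145] -0.07915529468462004
grip [0.64607766 0.01180755 0.337     ] (np.float64(0.04277165278860261), np.float64(0.03417808323014032)) 0.054749937493618894
post [ 0.44554061 -0.00820394  0.091     ] (np.float64(-0.1555551226448733), np.float64(-0.0016277378037750957))
lid [ 0.55727783 -0.01611454  0.121     ] (np.float64(-0.04354226054991421), np.float64(-0.000678208319622604))
[0.45, -0.3, 0.25] (array([ 336.7, -251.3,  -19.2]), array([-1.000e-03, -1.000e-03, -1.181e+00]))
[0.44, -0.12, 0.22] (array([ 382.2, -425.7,   11.1]), array([-1.000e-03, -1.000e-03, -1.181e+00]))
[np.float64(0.4455406105333965), np.float64(-0.008203936744604314), 0.2] (array([ 421.7, -530.4,   31.2]), array([-1.000e-03, -1.000e-03, -1.181e+00]))
```

play_rows --deltas '[[85,[50,-30,-19],[0,0,-0.17]],[85,[100,-65,-19],[0,0,-0.34]],[85,[150,-105,-19],[0,0,-0.51]],[85,[200,-150,-19],[0,0,-0.68]],[85,[250,-190,-19],[0,0,-0.85]],[85,[300,-225,-19],[0,0,-1.02]],[85,[337,-265,-19],[0,0,-1.181]],[85,[355,-320,-10],[0,0,-1.181]]]' --squeeze 40

```text
clock: 1.1
tcp_pos: [0.4485, -0.2266, 0.2412]
orientation: [-2.303, -2.136, -0.004]
contact_force: [0.1, 0.8, 0.1]
grip_width: 0.0851
```

```bash
python3 - <<'E'
from h import *
o=r.get_obs();print(o["tcp_pos"],o["joints"])
for t in ([.44,-.12,.20],[.4455,-.0085,.16],[.4455,-.0085,.0545]):print(t,delta(t))
E
```

```text
[ 0.44850338 -0.22656901  0.2412    ] [ 0.71125554  0.21158542 -0.41807532  1.92650169  0.09750141  1.0222485
  0.17528055]
[0.44, -0.12, 0.2] (array([105.5, -16.6,  41.4]), array([ 0.002, -0.002,  0.004]))
[0.4455, -0.0085, 0.16] (array([217.1, -19.5,  81.6]), array([ 0.002, -0.002,  0.004]))
[0.4455, -0.0085, 0.0545] (array([216.9, -19.7, 187.1]), array([ 0.002, -0.002,  0.004]))
```

play_rows --deltas '[[85,[50,-10,20],[0,0,0]],[85,[105,-17,40],[0,0,0]],[85,[155,-18,60],[0,0,0]],[85,[200,-19,78],[0,0,0]],[85,[217,-20,82],[0,0,0]],[85,[217,-20,82],[0,0,0]]]'

```text
clock: 1.85
tcp_pos: [0.4446, -0.0073, 0.1592]
orientation: [-2.299, -2.139, -0.003]
contact_force: [0.2, 0.4, 0.1]
grip_width: 0.0848
```

```bash
python3 - <<'E'
from h import *
o=r.get_obs();print(o["tcp_pos"],o["contact_force"])
p,d=r.grab_frame("wrist");cv2.imwrite("pics/w1.png",p[:,:,::-1]);P=cloud("wrist",d,o)
v=cv2.cvtColor(p,cv2.COLOR_RGB2HSV)[...,2]
m=(d>0)&(P[...,2]>.085)&(P[...,2]<.096)&(np.hypot(P[...,0]-.4455,P[...,1]+.008)<.03)
print(m.sum(),np.median(P[m],0),P[m].min(0),P[m].max(0))
t=np.median(P[m],0);print(press(t))
E
```

```text
[ 0.44457749 -0.00734609  0.15915241] [0.21647037 0.40543277 0.10844451]
492 [ 0.45085458 -0.00783952  0.08790216] [ 0.44206017 -0.01689774  0.08528024] [4.59437861e-01 4.37550567e-04 9.00933541e-02]
(np.float64(-0.15028661144519617), np.float64(-0.0008442699278145335))
```

View pics/w1.png

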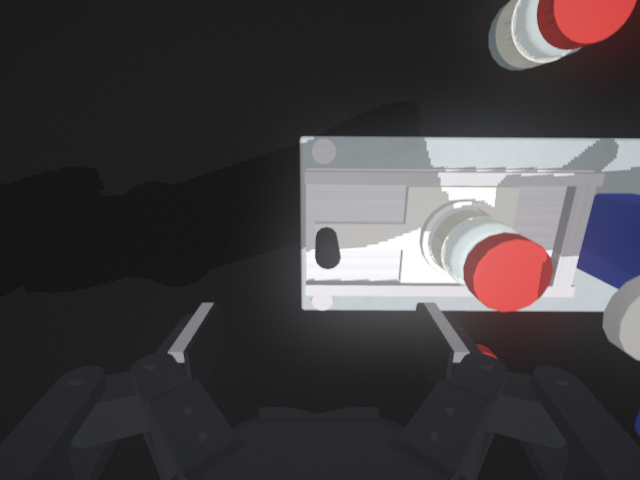

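The wrist view shows the black post at (327,248) between the open fingers, and the jar clear of them. Post measures (0.451, −0.008), with its top at 0.088.

play_rows --deltas '[[85,[0,6,30],[0,0,0]],[85,[0,6,65],[0,0,0]],[85,[0,6,95],[0,0,0]],[85,[0,6,106],[0,0,0]],[85,[0,6,106],[0,0,0]],[10,[0,6,106],[0,0,0]],[10,[0,6,106],[0,0,0]],[10,[0,6,106],[0,0,0]]]' --squeeze 40

```text
clock: 2.9
tcp_pos: [0.4514, -0.009, 0.054]
orientation: [2.302, 2.137, 0.004]
contact_force: [-0.3, -0.9, -0.0]
grip_width: 0.0316
```

play_rows --deltas '[[10,[0,0,0],[0,0,0]],[10,[0,0,0],[0,0,0]],[10,[0,0,0],[0,0,0]],[10,[0,0,0],[0,0,0]]]'

```text
clock: 3.4
tcp_pos: [0.4513, -0.009, 0.0543]
orientation: [2.302, 2.137, 0.004]
contact_force: [-2.3, 0.2, 5.4]
grip_width: 0.0171
```

```bash
python3 - <<'E'
from h import *
o=r.get_obs();print(o["tcp_pos"],o["contact_force"],o["grip_width"],press(o["tcp_pos"]))
print(delta(np.r_[pw(-.11,press(o["tcp_pos"])[1]),o["tcp_pos"][2]],Ro.from_rotvec(o["orientation"]).as_matrix()))
E
```

```text
[ 0.45129776 -0.00902838  0.05428859] [-2.27358626  0.24799231  5.44875947] 0.017073693975851185 (np.float64(-0.14975081196461715), np.float64(-0.001994366378723661))
(array([-0.2, 39.8,  0.1]), array([0., 0., 0.]))
```

play_rows --deltas '[[10,[0,2,0],[0,0,0]],[10,[0,6,0],[0,0,0]],[10,[0,11,0],[0,0,0]],[10,[0,17,0],[0,0,0]],[10,[0,23,0],[0,0,0]],[10,[0,29,0],[0,0,0]],[10,[0,33,0],[0,0,0]],[10,[0,36,0],[0,0,0]]]'

```text
clock: 4.4
tcp_pos: [0.4783, -0.0118, 0.0538]
orientation: [-2.296, -2.134, 0.019]
contact_force: [-21.9, 0.2, 24.9]
grip_width: 0.0168
```

play_rows --deltas '[[10,[0,1.5,0],[0,0,0]],[10,[0,3,0],[0,0,0]]]'

```text
clock: 4.65
tcp_pos: [0.4784, -0.0118, 0.0539]
orientation: [-2.293, -2.132, 0.026]
contact_force: [-14.2, 1.7, 20.9]
grip_width: 0.0168
```

```bash
python3 - <<'E'
from h import *
o=r.get_obs();print(o["tcp_pos"],o["contact_force"],press(o["tcp_pos"]))
E
```

```text
[ 0.47843975 -0.01179109  0.05385365] [-14.23127783   1.7277599   20.86958046] (np.float64(-0.12247535332502595), np.float64(-0.002602237034960684))
```

```bash
python3 - <<'E'
from h import *
o=r.get_obs();print(o["joints"],o["qvel"].round(3),o["moment"])
p,d=r.grab_frame("wrist");s,_=r.grab_frame("scene")
s=cv2.resize(s[225:340,230:370],(584,480),interpolation=cv2.INTER_CUBIC)
cv2.imwrite("pics/w2.png",np.hstack([cv2.resize(p,(0,0),fx=.5,fy=.5),np.zeros((240,4,3),np.uint8),cv2.resize(s,(292,240))])[:,:,::-1])
cv2.imwrite("pics/w2w.png",np.hstack([p[130:430,150:560],cv2.resize(s,(365,300))])[:,:,::-1])
E
```

```text
[ 0.2803722   0.4724573  -0.46939772  2.11627721  0.35005552  0.64725295
 -0.50390676] [-0.001  0.011 -0.001 -0.019 -0.007  0.038  0.007] [0.37516197 2.71586156 0.03718878]
```

View pics/w2w.png

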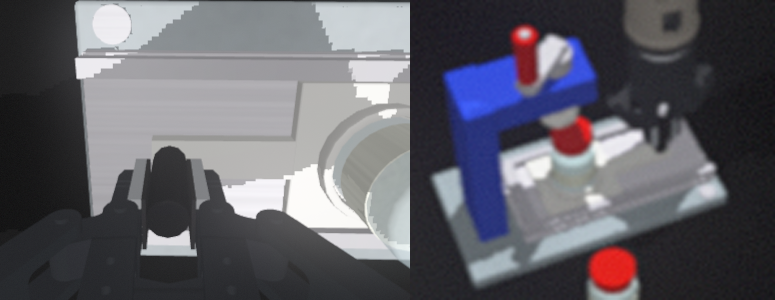

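The wrist crop shows the fingers still on the post, and the jar upright in its ring. The push stalled about 12 mm short at 14–22 N, with upward force on the tool. I check where the tray, back stop and jar are.

```bash
python3 - <<'E'
from h import *
o=dict(tcp_pos=np.array([.44458,-.00735,.15915]),orientation=np.array([-2.299,-2.139,-.003]))
for n,u,v,z in [("stop front edge",553,230,.038),("lid",508,272,.121),("tray front edge",405,270,.036),("tray back edge",516,200,.036),("foot front",302,220,.018),("bed front",306,240,.029)]:
    q=ray("wrist",u,v,z,o);print(n,np.round(press(q),4))
o=r.get_obs();p,d=r.grab_frame("wrist");P=cloud("wrist",d,o)
for u,v in [(200,230),(300,250),(445,250),(450,215),(480,250),(250,285),(330,290),(420,340),(520,300)]: print(u,v,np.round(press(P[v,u]),4),P[v,u,2])
cv2.imwrite("pics/w3.png",p[:,:,::-1])
s,D=r.grab_frame("scene");S=cloud("scene",D);h,sa,v=cv2.split(cv2.cvtColor(s,cv2.COLOR_RGB2HSV))
m=((h<8)|(h>172))&(sa>150)&(v>90)&(S[...,2]>.09)&(S[...,2]<.15)&(np.hypot(S[...,0]-.6,S[...,1]+.02)<.08)
print("lid",m.sum(),S[m].min(0),S[m].max(0),np.median(S[m],0))
E
```

```text
stop front edge [0.0371 0.0047]
lid [-0.045   0.0016]
tray front edge [-0.0815 -0.0324]
tray back edge [0.0031 0.0291]
foot front [-0.1709  0.007 ]
bed front [-0.1671 -0.008 ]
200 230 [-0.1968  0.0194] 0.00024448954794348277
300 250 [-0.1331  0.0168] 0.027858630456672834
445 250 [-0.0577  0.0196] 0.03302537521275023
450 215 [-0.057   0.0378] 0.0316153801973911
480 250 [-0.0413  0.0208] 0.03609226963955431
250 285 [-0.1613 -0.0042] 0.028012384767824305
330 290 [-0.1172  0.0053] 0.052180244785358404
420 340 [-0.0876  0.01  ] 0.09881386585897729
520 300 [-0.0364  0.0092] 0.06735185165391616
lid 134 [ 0.56226765 -0.03452959  0.10941798] [0.60515074 0.01067794 0.12419323] [ 0.5865042  -0.01217471  0.11764258]
```

View pics/w3.png

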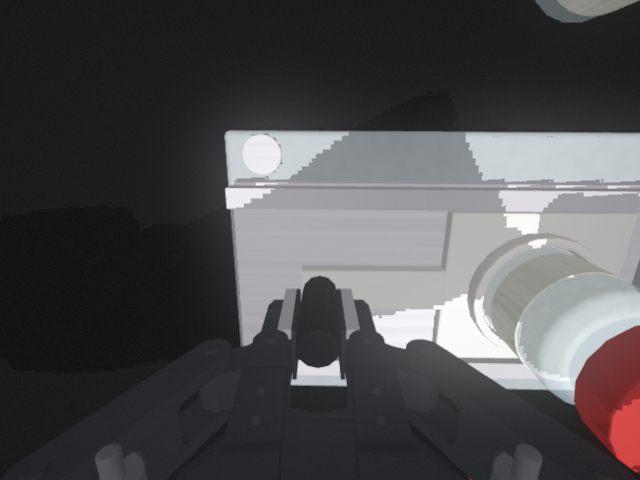

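The lid really is about 13 mm short. The tool is pressing down about 21 N on the tray, which adds friction. I'll release the strain and push with the fingers only loosely around the post.

play_rows --deltas '[[26,[0,0,0],[0,0,0]],[26,[0,0,0],[0,0,0]],[26,[0,0,0],[0,0,0]]]'

```text
clock: 5.22
tcp_pos: [0.4788, -0.0118, 0.0538]
orientation: [-2.293, -2.132, 0.025]
contact_force: [0.5, 0.2, -0.1]
grip_width: 0.0262
```

```bash
python3 - <<'E'
from h import *
o=r.get_obs();print(o["tcp_pos"],o["contact_force"],o["grip_width"],press(o["tcp_pos"]))
print(delta(np.r_[pw(-.11,-.0015),.054]))
E
```

```text
[ 0.4788029  -0.01178596  0.05377943] [ 0.53547439  0.22039564 -0.0847989 ] 0.026244155979425216 (np.float64(-0.12211374609429049), np.float64(-0.002568409467656266))
(array([ 1. , 12.1, -0.4]), array([-0.018,  0.005,  0.007]))
```

play_rows --deltas '[[26,[1,1,0],[-0.018,0.005,0.007]],[26,[1,3,0],[-0.018,0.005,0.007]],[26,[1,5,0],[-0.018,0.005,0.007]],[26,[1,7,0],[-0.018,0.005,0.007]],[26,[1,9,0],[-0.018,0.005,0.007]],[26,[1,11,0],[-0.018,0.005,0.007]],[26,[1,13,0],[-0.018,0.005,0.007]],[26,[1,15,0],[-0.018,0.005,0.007]]]'

```text
clock: 6.22
tcp_pos: [0.4902, -0.012, 0.0529]
orientation: [-2.305, -2.129, 0.01]
contact_force: [-9.3, 0.7, 8.2]
grip_width: 0.0259
```

```bash
python3 - <<'E'
from h import *
o=r.get_obs();print(o["tcp_pos"],o["contact_force"],o["grip_width"],press(o["tcp_pos"]))
s,D=r.grab_frame("scene");S=cloud("scene",D);h,sa,v=cv2.split(cv2.cvtColor(s,cv2.COLOR_RGB2HSV))
m=((h<8)|(h>172))&(sa>150)&(v>90)&(S[...,2]>.09)&(S[...,2]<.15)&(np.hypot(S[...,0]-.6,S[...,1]+.02)<.08)
print("lid",m.sum(),S[m].min(0),S[m].max(0),np.median(S[m],0))
E
```

```text
[ 0.49019541 -0.01203306  0.05287478] [-9.33158865  0.70053104  8.15865657] 0.02594164744736051 (np.float64(-0.11073736712203511), np.float64(-0.001913900697039569))
lid 130 [ 0.56865156 -0.03355961  0.10725169] [0.61295597 0.00940754 0.12351394] [ 0.59482888 -0.01222493  0.11724158]
```

play_rows --deltas '[[26,[0,3,-1],[0,0,0]],[26,[0,5,-1],[0,0,0]],[26,[0,7,-1],[0,0,0]],[26,[0,9,-1],[0,0,0]],[26,[0,10,-1],[0,0,0]],[26,[0,10,-1],[0,0,0]]]'

```text
clock: 7.02
tcp_pos: [0.4969, -0.0126, 0.0529]
orientation: [-2.301, -2.126, 0.018]
contact_force: [-11.2, 1.6, 4.3]
grip_width: 0.0262
```

```bash
python3 - <<'E'
from h import *
o=r.get_obs();print(o["tcp_pos"],o["contact_force"],o["grip_width"],press(o["tcp_pos"]))
s,D=r.grab_frame("scene");S=cloud("scene",D);h,sa,v=cv2.split(cv2.cvtColor(s,cv2.COLOR_RGB2HSV))
m=((h<8)|(h>172))&(sa>150)&(v>90)&(S[...,2]>.09)&(S[...,2]<.15)&(np.hypot(S[...,0]-.6,S[...,1]+.02)<.08)
print("lid",m.sum(),S[m].min(0),S[m].max(0),np.median(S[m],0))
E
```

```text
[ 0.49691357 -0.01255124  0.05286397] [-11.15532733   1.57940712   4.30385182] 0.026164121250164343 (np.float64(-0.10399926726616888), np.float64(-0.0018992332467727474))
lid 132 [ 0.57722588 -0.0376642   0.10663478] [0.62032884 0.00763065 0.12468698] [ 0.60320829 -0.01382183  0.11735802]
```

play_rows --deltas '[[26,[0,5,-1],[0,0,0]],[26,[0,9,-1],[0,0,0]],[26,[0,12,-1],[0,0,0]],[26,[0,12,-1],[0,0,0]]]'

```text
clock: 7.58
tcp_pos: [0.4967, -0.0127, 0.0522]
orientation: [-2.29, -2.119, 0.048]
contact_force: [-35.7, 5.4, 30.4]
grip_width: 0.0261
```

```bash
python3 - <<'E'
from h import *
o=r.get_obs();print(o["tcp_pos"],o["contact_force"],press(o["tcp_pos"]))
E
```

```text
[ 0.49665541 -0.01268416  0.05222114] [-35.69941949   5.39037781  30.39484951] (np.float64(-0.10424610362771572), np.float64(-0.002052148260043723))
```

The tray is home: 36 N gave no further motion. I back off the post, open, and rise.

play_rows --deltas '[[26,[0,-4,0],[-0.03,0,0]],[60,[0,-4,0],[-0.04,0,0]],[85,[0,-4,0],[-0.04,0,0]],[85,[0,-4,0],[-0.04,0,0]],[85,[0,-4,-40],[-0.04,0,0]],[85,[0,-4,-100],[-0.04,0,0]],[85,[0,-6,-160],[-0.04,0,0]],[85,[0,-8,-220],[-0.04,0,0]]]'

```text
clock: 8.57
tcp_pos: [0.4972, -0.011, 0.2745]
orientation: [2.3, 2.128, -0.005]
contact_force: [2.0, -0.3, -0.8]
grip_width: 0.0852
```

```bash
python3 - <<'E'
from h import *
o=r.get_obs();print(o["tcp_pos"],o["contact_force"],o["joints"],press(o["tcp_pos"]))
for t in ([.495,-.0115,.39],[.646,.0118,.38],[.646,.0118,.287]):print(t,delta(t))
E
```

```text
[ 0.49715762 -0.01099946  0.27450715] [ 2.0044573  -0.26022803 -0.76417794] [ 0.40325523  0.1855102  -0.57511682  1.88937794  0.12219094  1.09748477
 -0.29726671] (np.float64(-0.10387868392033911), np.float64(-0.00033301114286695896))
[0.495, -0.0115, 0.39] (array([  -1.5,   -1.7, -115.5]), array([0.003, 0.008, 0.002]))
[0.646, 0.0118, 0.38] (array([  33.5,  147. , -105.2]), array([0.003, 0.008, 0.002]))
[0.646, 0.0118, 0.287] (array([ 34.2, 146.7, -12.2]), array([0.003, 0.008, 0.002]))
```

play_rows --deltas '[[85,[0,0,-60],[0,0.008,0]],[85,[0,0,-112],[0,0.008,0]],[85,[5,30,-120],[0,0.008,0]],[85,[15,75,-120],[0,0.008,0]],[85,[25,120,-120],[0,0.008,0]],[85,[33,144,-120],[0,0.008,0]],[85,[33.5,147,-120],[0,0.008,0]],[85,[33.5,147,-120],[0,0.008,0]]]'

```text
clock: 9.57
tcp_pos: [0.6457, 0.0118, 0.3947]
orientation: [2.305, 2.132, 0.004]
contact_force: [-0.0, -0.2, -0.4]
grip_width: 0.0851
```

```bash
python3 - <<'E'
from h import *
o=r.get_obs();print(o["tcp_pos"])
p,d=r.grab_frame("wrist");P=cloud("wrist",d,o);h,s,v=cv2.split(cv2.cvtColor(p,cv2.COLOR_RGB2HSV))
m=((h<8)|(h>172))&(s>120)&(d>0)&(P[...,2]>.325)&(P[...,2]<.35)&(np.hypot(P[...,0]-.646,P[...,1]-.012)<.05)
print(m.sum());q=P[m];print(q.min(0),q.max(0),np.median(q,0));c=(q.min(0)+q.max(0))/2;a=press(c);print(a,np.hypot(*a))
for t in ([.646,.0118,.287],np.r_[c[:2],.287]):print(t,delta(t,o=o))
cv2.imwrite("pics/w4.png",p[:,:,::-1])
E
```

```text
[0.64573408 0.01175355 0.39468683]
847
[0.635205   0.00121392 0.32515554] [0.65744557 0.02454604 0.33917227] [0.64682886 0.01696728 0.33680982]
(np.float64(0.04293370603014193), np.float64(0.035266742335804215)) 0.055561193547859024
[0.646, 0.0118, 0.287] (array([ 0.000e+00, -1.000e-01,  1.077e+02]), array([ 0.003, -0.   ,  0.002]))
[0.64632529 0.01287998 0.287     ] (array([  1.1,   0.2, 107.7]), array([ 0.003, -0.   ,  0.002]))
```

View pics/w4.png

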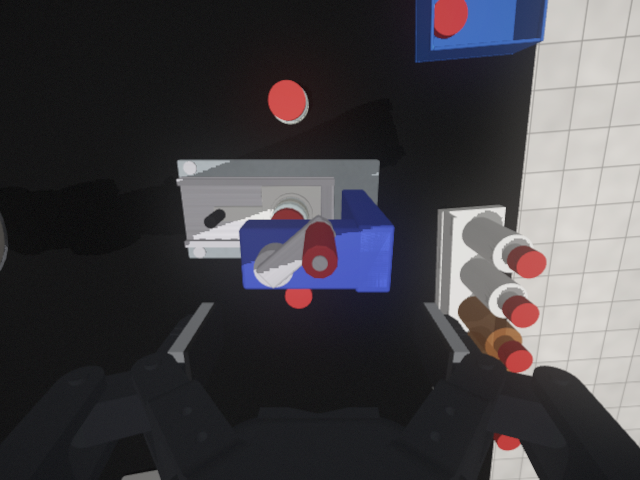

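The wrist view shows the red grip at (320,245), centred between the open fingers, and the tray against the back stop. I descend and close on the grip.

play_rows --deltas '[[85,[0.5,0,35],[0,0,0]],[85,[0.5,0,75],[0,0,0]],[85,[0.5,0,103],[0,0,0]],[85,[0.5,0,106],[0,0,0]],[40,[0.5,0,106],[0,0,0]],[15,[0.5,0,106],[0,0,0]],[15,[0.5,0,106],[0,0,0]],[15,[0.5,0,106],[0,0,0]]]' --squeeze 30

```text
clock: 10.62
tcp_pos: [0.6465, 0.0123, 0.2901]
orientation: [2.303, 2.131, 0.006]
contact_force: [-0.3, -0.2, 2.7]
grip_width: 0.0232
```

play_rows --deltas '[[15,[0,0,0],[0,0,0]],[15,[0,0,0],[0,0,0]],[15,[0,0,0],[0,0,0]]]'

```text
clock: 11.0
tcp_pos: [0.6464, 0.0123, 0.2901]
orientation: [2.304, 2.131, 0.006]
contact_force: [-0.5, 0.0, 0.6]
grip_width: 0.0232
```

```bash
cat >> h.py <<'E'
def ang(p): a=press(p);return np.arctan2(a[0],a[1]),np.hypot(*a)
def tang(o): # N resisting clockwise motion, and radial
    t,_=ang(o["tcp_pos"]);f=o["contact_force"][:2];T=np.cos(t)*ex-np.sin(t)*ey;N=np.sin(t)*ex+np.cos(t)*ey;return -f@T,f@N
def plan(steps,z=.288,R=.055):
    o=r.get_obs();t,rad=ang(o["tcp_pos"]);print("clock %.2f ang %.3f rad %.4f z %.4f"%(o["clock"],t,rad,o["tcp_pos"][2]),"tang,rad",np.round(tang(o),1),"f",o["contact_force"].round(1),"w",round(o["grip_width"],4))
    rows=[]
    for s in steps:
        q=pw(R*np.sin(t+s),R*np.cos(t+s));dl,rt=delta(np.r_[q,z],o=o);rows.append([15,[float(x) for x in dl],[float(x) for x in rt]])
    print(rows)
E
python3 -c "
from h import *
print(r.get_obs()['joints']);plan([.15,.4,.7,1,1.3,1.6,1.9,2.2])"
```

```text
[ 0.28656146  0.43858936 -0.56142274  1.53255792  0.24303961  1.23517406
 -0.38912963]
clock 11.00 ang 0.893 rad 0.0553 z 0.2901 tang,rad [ 0.3 -0.4] f [-0.5  0.   0.6] w 0.0232
[[15, [-7.0, 4.4, 2.1], [0.005, -0.0, 0.001]], [15, [-19.6, 9.8, 2.1], [0.005, -0.0, 0.001]], [15, [-35.9, 11.8, 2.2], [0.005, -0.0, 0.001]], [15, [-52.1, 9.0, 2.1], [0.005, -0.0, 0.001]], [15, [-66.7, 1.5, 2.1], [0.005, -0.0, 0.001]], [15, [-78.5, -10.0, 2.0], [0.005, -0.0, 0.001]], [15, [-86.4, -24.4, 1.9], [0.005, -0.0, 0.001]], [15, [-89.6, -40.5, 1.9], [0.005, -0.0, 0.001]]]
```

play_rows --deltas '[[15,[-7,4.4,0],[0,0,0]],[15,[-19.6,9.8,0],[0,0,0]],[15,[-35.9,11.8,0],[0,0,0]],[15,[-52.1,9,0],[0,0,0]],[15,[-66.7,1.5,0],[0,0,0]],[15,[-78.5,-10,0],[0,0,0]],[15,[-86.4,-24.4,0],[0,0,0]],[15,[-89.6,-40.5,0],[0,0,0]]]'

```text
clock: 12.0
tcp_pos: [0.5992, -0.0763, 0.2901]
orientation: [2.305, 2.127, 0.006]
contact_force: [2.1, 0.0, 0.5]
grip_width: 0.0232
```

```bash
python3 -c "
from h import *
plan([.35,.7,1.05,1.4,1.75,2.1,2.45,2.8],z=.29)"
```

```text
clock 12.00 ang 3.089 rad 0.0574 z 0.2901 tang,rad [ 2.1 -0.1] f [2.1 0.  0.5] w 0.0232
[[15, [4.8, -19.1, -0.1], [0.007, 0.001, -0.001]], [15, [13.5, -36.2, -0.2], [0.007, 0.001, -0.001]], [15, [27.5, -49.3, -0.3], [0.007, 0.001, -0.001]], [15, [45.1, -56.7, -0.4], [0.007, 0.001, -0.001]], [15, [64.2, -57.7, -0.4], [0.007, 0.001, -0.001]], [15, [82.5, -52.0, -0.4], [0.007, 0.001, -0.001]], [15, [97.8, -40.4, -0.3], [0.007, 0.001, -0.001]], [15, [108.1, -24.3, -0.2], [0.007, 0.001, -0.001]]]
```

```bash
echo 'AX=AX-.0018*ey' >> h.py; python3 -c "
from h import *
plan([.35,.7,1.05,1.4,1.75,2.1,2.45,2.8],z=.29)"
```

```text
clock 12.00 ang 3.087 rad 0.0557 z 0.2901 tang,rad [ 2.1 -0.1] f [2.1 0.  0.5] w 0.0232
[[15, [2.9, -19.1, -0.1], [0.007, 0.001, -0.001]], [15, [11.6, -36.1, -0.2], [0.007, 0.001, -0.001]], [15, [25.6, -49.2, -0.3], [0.007, 0.001, -0.001]], [15, [43.2, -56.7, -0.4], [0.007, 0.001, -0.001]], [15, [62.4, -57.7, -0.4], [0.007, 0.001, -0.001]], [15, [80.7, -52.0, -0.3], [0.007, 0.001, -0.001]], [15, [95.9, -40.5, -0.3], [0.007, 0.001, -0.001]], [15, [106.3, -24.4, -0.2], [0.007, 0.001, -0.001]]]
```

play_rows --deltas '[[15,[2.9,-19.1,0],[0,0,0]],[15,[11.6,-36.1,0],[0,0,0]],[15,[25.6,-49.2,0],[0,0,0]],[15,[43.2,-56.7,0],[0,0,0]],[15,[62.4,-57.7,0],[0,0,0]],[15,[80.7,-52,0],[0,0,0]],[15,[95.9,-40.5,0],[0,0,0]],[15,[106.3,-24.4,0],[0,0,0]]]'

```text
clock: 13.0
tcp_pos: [0.5837, 0.0302, 0.29]
orientation: [2.305, 2.124, 0.003]
contact_force: [0.7, -7.8, 3.3]
grip_width: 0.0235
```

```bash
python3 -c "
from h import *
plan([.35,.7,1.05,1.4,1.75,2.1,2.45,2.8],z=.29)"
```

```text
clock 13.00 ang -0.400 rad 0.0537 z 0.2900 tang,rad [ 1.8 -7.6] f [ 0.7 -7.8  3.3] w 0.0235
[[15, [5.6, 18.1, 0.1], [0.006, 0.003, -0.002]], [15, [3.2, 37.1, 0.2], [0.006, 0.003, -0.002]], [15, [-5.5, 54.2, 0.4], [0.006, 0.003, -0.002]], [15, [-19.5, 67.2, 0.5], [0.006, 0.003, -0.002]], [15, [-37.2, 74.7, 0.6], [0.006, 0.003, -0.002]], [15, [-56.3, 75.6, 0.7], [0.006, 0.003, -0.002]], [15, [-74.6, 69.9, 0.7], [0.006, 0.003, -0.002]], [15, [-89.8, 58.3, 0.7], [0.006, 0.003, -0.002]]]
```

```bash
python3 -c "
from h import *
A=np.array([[.6464,.0123],[.5992,-.0763],[.5837,.0302]])
M=np.c_[2*A,np.ones(3)];s=np.linalg.solve(M,(A**2).sum(1));c=s[:2];print(c,np.sqrt(s[2]+c@c),AX, press(c))
from scipy.optimize import least_squares
f=least_squares(lambda c:np.hypot(*(A-c).T)-.055,AX);print(f.x,f.fun,press(f.x))"
```

```text
[ 0.60287777 -0.0213868 ] 0.05503621685229646 [ 0.60059505 -0.02067582] (np.float64(0.0023317963773710503), np.float64(-0.0005282588635554696))
[ 0.60289366 -0.0213795 ] [1.91808959e-05 4.45647453e-05 3.49150491e-05] (np.float64(0.00234706211991177), np.float64(-0.000519725000302012))
```

```bash
echo 'AX=np.array([.6029,-.0214])' >> h.py; python3 -c "
from h import *
plan([.3,.6,.95,1.3,1.65,2.0,2.35,2.7],z=.29)"
```

```text
clock 13.00 ang -0.436 rad 0.0551 z 0.2900 tang,rad [ 2.1 -7.6] f [ 0.7 -7.8  3.3] w 0.0235
[[15, [4.6, 15.8, 0.1], [0.006, 0.003, -0.002]], [15, [4.4, 32.2, 0.2], [0.006, 0.003, -0.002]], [15, [-1.9, 50.3, 0.3], [0.006, 0.003, -0.002]], [15, [-14.1, 65.1, 0.5], [0.006, 0.003, -0.002]], [15, [-30.6, 74.9, 0.6], [0.006, 0.003, -0.002]], [15, [-49.4, 78.4, 0.7], [0.006, 0.003, -0.002]], [15, [-68.3, 75.2, 0.7], [0.006, 0.003, -0.002]], [15, [-85.0, 65.8, 0.7], [0.006, 0.003, -0.002]]]
```

play_rows --deltas '[[15,[4.6,15.8,0],[0,0,0]],[15,[4.4,32.2,0],[0,0,0]],[15,[-1.9,50.3,0],[0,0,0]],[15,[-14.1,65.1,0],[0,0,0]],[15,[-30.6,74.9,0],[0,0,0]],[15,[-49.4,78.4,0],[0,0,0]],[15,[-68.3,75.2,0],[0,0,0]],[15,[-85,65.8,0],[0,0,0]]]'

```text
clock: 14.0
tcp_pos: [0.6413, -0.061, 0.2901]
orientation: [2.306, 2.125, 0.002]
contact_force: [-4.2, 6.3, -2.4]
grip_width: 0.0232
```

```bash
python3 -c "
from h import *
plan([.3,.6,.95,1.3,1.65,2.0,2.35,2.7],z=.29)"
```

```text
clock 14.00 ang 2.292 rad 0.0552 z 0.2901 tang,rad [ 1.4 -7.4] f [-4.2  6.3 -2.4] w 0.0232
[[15, [-10.5, -12.7, 0.1], [0.005, 0.003, -0.003]], [15, [-16.9, -27.8, 0.0], [0.005, 0.003, -0.003]], [15, [-18.4, -46.9, -0.0], [0.005, 0.003, -0.003]], [15, [-13.3, -65.4, -0.2], [0.005, 0.003, -0.003]], [15, [-2.1, -80.9, -0.3], [0.005, 0.003, -0.003]], [15, [13.7, -91.7, -0.4], [0.005, 0.003, -0.003]], [15, [32.3, -96.4, -0.4], [0.005, 0.003, -0.003]], [15, [51.3, -94.5, -0.5], [0.005, 0.003, -0.003]]]
```

```bash
python3 -c "
from h import *
plan([.3,.6,.9,1.2,1.5,1.8,2.1,2.4],z=.29,R=.0535)"
```

```text
clock 14.00 ang 2.292 rad 0.0552 z 0.2901 tang,rad [ 1.4 -7.4] f [-4.2  6.3 -2.4] w 0.0232
[[15, [-9.2, -13.5, 0.1], [0.005, 0.003, -0.003]], [15, [-15.5, -28.2, 0.0], [0.005, 0.003, -0.003]], [15, [-17.1, -44.1, -0.0], [0.005, 0.003, -0.003]], [15, [-14.0, -59.8, -0.1], [0.005, 0.003, -0.003]], [15, [-6.4, -73.8, -0.2], [0.005, 0.003, -0.003]], [15, [5.1, -85.0, -0.3], [0.005, 0.003, -0.003]], [15, [19.3, -92.3, -0.4], [0.005, 0.003, -0.003]], [15, [35.1, -95.0, -0.4], [0.005, 0.003, -0.003]]]
```

play_rows --deltas '[[15,[-9.2,-13.5,0],[0,0,0]],[15,[-15.5,-28.2,0],[0,0,0]],[15,[-17.1,-44.1,0],[0,0,0]],[15,[-14,-59.8,0],[0,0,0]],[15,[-6.4,-73.8,0],[0,0,0]],[15,[5.1,-85,0],[0,0,0]],[15,[19.3,-92.3,0],[0,0,0]],[15,[35.1,-95,0],[0,0,0]]]'

```text
clock: 15.0
tcp_pos: [0.548, -0.0169, 0.2901]
orientation: [2.306, 2.126, 0.0]
contact_force: [1.0, -2.7, 0.5]
grip_width: 0.0229
```

```bash
python3 -c "
from h import *
plan([.15,.3,.45,.6,.75,.9,1.05,1.2],z=.29,R=.0545)"
```

```text
clock 15.00 ang -1.568 rad 0.0550 z 0.2901 tang,rad [ 2.6 -1.2] f [ 1.  -2.7  0.5] w 0.0229
[[15, [8.1, 1.2, 0.0], [0.004, 0.004, -0.002]], [15, [16.1, 3.0, 0.0], [0.004, 0.004, -0.002]], [15, [23.7, 6.0, 0.0], [0.004, 0.004, -0.002]], [15, [30.8, 10.1, 0.0], [0.004, 0.004, -0.002]], [15, [37.1, 15.2, -0.0], [0.004, 0.004, -0.002]], [15, [42.7, 21.2, 0.0], [0.004, 0.004, -0.002]], [15, [47.3, 27.9, 0.0], [0.004, 0.004, -0.002]], [15, [50.8, 35.3, 0.0], [0.004, 0.004, -0.002]]]
```

play_rows --deltas '[[15,[8.1,1.2,0],[0,0,0]],[15,[16.1,3,0],[0,0,0]],[15,[23.7,6,0],[0,0,0]],[15,[30.8,10.1,0],[0,0,0]],[15,[37.1,15.2,0],[0,0,0]],[15,[42.7,21.2,0],[0,0,0]],[15,[47.3,27.9,0],[0,0,0]],[15,[50.8,35.3,0],[0,0,0]]]'

```text
clock: 16.0
tcp_pos: [0.588, 0.0315, 0.2901]
orientation: [2.306, 2.126, 0.001]
contact_force: [-2.2, 1.8, 2.7]
grip_width: 0.0234
```

```bash
python3 -c "
from h import *
plan([.13,.26,.39,.52,.65,.78,.91,1.04],z=.29,R=.0545)"
```

```text
clock 16.00 ang -0.354 rad 0.0550 z 0.2901 tang,rad [1.6 2.3] f [-2.2  1.8  2.7] w 0.0234
[[15, [1.6, 6.9, 0.1], [0.004, 0.003, -0.002]], [15, [2.7, 13.9, 0.1], [0.004, 0.003, -0.002]], [15, [3.0, 21.0, 0.1], [0.004, 0.003, -0.002]], [15, [2.3, 28.1, 0.2], [0.004, 0.003, -0.002]], [15, [0.7, 34.9, 0.2], [0.004, 0.003, -0.002]], [15, [-1.8, 41.6, 0.2], [0.004, 0.003, -0.002]], [15, [-5.2, 47.8, 0.3], [0.004, 0.003, -0.002]], [15, [-9.3, 53.6, 0.3], [0.004, 0.003, -0.002]]]
```

play_rows --deltas '[[15,[1.6,6.9,0],[0,0,0]],[15,[2.7,13.9,0],[0,0,0]],[15,[3,21,0],[0,0,0]],[15,[2.3,28.1,0],[0,0,0]],[15,[0.7,34.9,0],[0,0,0]],[15,[-1.8,41.6,0],[0,0,0]],[15,[-5.2,47.8,0],[0,0,0]],[15,[-9.3,53.6,0],[0,0,0]]]'

```text
clock: 17.0
tcp_pos: [0.6413, 0.0179, 0.2902]
orientation: [2.306, 2.127, 0.002]
contact_force: [1.6, 4.1, -1.0]
grip_width: 0.0228
```

```bash
python3 -c "
from h import *
plan([.08,.18,.28,.38,.48],z=.29,R=.0545)"
```

```text
clock 17.00 ang 0.696 rad 0.0549 z 0.2902 tang,rad [1.8 4.1] f [ 1.6  4.1 -1. ] w 0.0228
[[15, [-3.3, 3.0, 0.2], [0.005, 0.002, -0.002]], [15, [-7.3, 6.7, 0.2], [0.005, 0.002, -0.002]], [15, [-11.6, 9.9, 0.3], [0.005, 0.002, -0.002]], [15, [-16.3, 12.8, 0.3], [0.005, 0.002, -0.002]], [15, [-21.2, 15.1, 0.3], [0.005, 0.002, -0.002]]]
```

play_rows --deltas '[[15,[-3,3.3,0],[0,0,0]],[15,[-7,7,0],[0,0,0]],[15,[-11.4,10.3,0],[0,0,0]],[15,[-16.2,13.2,0],[0,0,0]],[15,[-21.2,15.5,0],[0,0,0]]]'

```text
clock: 17.62
tcp_pos: [0.6551, -0.0043, 0.2902]
orientation: [2.306, 2.128, 0.003]
contact_force: [1.7, 4.5, -1.5]
grip_width: 0.0231
```

```bash
python3 -c "
from h import *
plan([.08,.18,.28,.38,.48],z=.29,R=.055)"
```

```text
clock 17.62 ang 1.175 rad 0.0549 z 0.2902 tang,rad [3.8 3. ] f [ 1.7  4.5 -1.5] w 0.0231
[[15, [-4.1, 1.6, 0.2], [0.005, 0.002, -0.001]], [15, [-9.4, 3.0, 0.2], [0.005, 0.002, -0.001]], [15, [-14.8, 4.0, 0.3], [0.005, 0.002, -0.001]], [15, [-20.3, 4.3, 0.3], [0.005, 0.002, -0.001]], [15, [-25.8, 4.1, 0.3], [0.005, 0.002, -0.001]]]
```

play_rows --deltas '[[15,[-4.1,1.6,0],[0,0,0]],[15,[-9.4,3,0],[0,0,0]],[15,[-14.8,4,0],[0,0,0]],[15,[-20.3,4.3,0],[0,0,0]],[15,[-25.8,4.1,0],[0,0,0]]]'

```text
clock: 18.25
tcp_pos: [0.6571, -0.031, 0.2902]
orientation: [2.306, 2.127, 0.003]
contact_force: [1.8, 2.9, -2.2]
grip_width: 0.0235
```

```bash
python3 -c "
from h import *
plan([.08,.18,.28,.38,.48,.58],z=.29,R=.055)"
```

```text
clock 18.25 ang 1.667 rad 0.0550 z 0.2902 tang,rad [3.2 1.3] f [ 1.8  2.9 -2.2] w 0.0235
[[15, [-4.4, -0.6, 0.2], [0.004, 0.002, -0.001]], [15, [-9.7, -1.8, 0.2], [0.004, 0.002, -0.001]], [15, [-14.9, -3.6, 0.2], [0.004, 0.002, -0.001]], [15, [-19.9, -5.8, 0.2], [0.004, 0.002, -0.001]], [15, [-24.7, -8.6, 0.2], [0.004, 0.002, -0.001]], [15, [-29.2, -11.8, 0.2], [0.004, 0.002, -0.001]]]
```

14.23 rad so far, and the lid is sliding at about 3.2 N. I advance 0.48 rad more.

play_rows --deltas '[[15,[-4.4,-0.6,0],[0,0,0]],[15,[-9.7,-1.8,0],[0,0,0]],[15,[-14.9,-3.6,0],[0,0,0]],[15,[-19.9,-5.8,0],[0,0,0]],[15,[-24.7,-8.6,0],[0,0,0]]]'

```text
clock: 18.88
tcp_pos: [0.6462, -0.0553, 0.2902]
orientation: [2.306, 2.127, 0.002]
contact_force: [1.9, 3.0, -2.8]
grip_width: 0.0229
```

```bash
python3 -c "
from h import *
plan([.07,.14,.21,.28],z=.29,R=.055)"
```

```text
clock 18.88 ang 2.155 rad 0.0550 z 0.2902 tang,rad [ 3.5 -0.3] f [ 1.9  3.  -2.8] w 0.0229
[[15, [-3.1, -2.3, 0.2], [0.004, 0.002, -0.001]], [15, [-6.1, -4.7, 0.2], [0.004, 0.002, -0.001]], [15, [-8.9, -7.3, 0.2], [0.004, 0.002, -0.001]], [15, [-11.5, -10.2, 0.2], [0.004, 0.002, -0.001]]]
```

play_rows --deltas '[[15,[-3.1,-2.3,0],[0,0,0]],[15,[-6.1,-4.7,0],[0,0,0]],[15,[-8.9,-7.3,0],[0,0,0]],[15,[-11.5,-10.2,0],[0,0,0]]]'

```text
clock: 19.38
tcp_pos: [0.635, -0.0661, 0.2902]
orientation: [2.306, 2.127, 0.002]
contact_force: [2.9, 2.8, -1.9]
grip_width: 0.023
```

```bash
python3 -c "
from h import *
plan([.06,.12,.18],z=.29,R=.055)"
```

```text
clock 19.38 ang 2.439 rad 0.0550 z 0.2902 tang,rad [ 4.  -0.5] f [ 2.9  2.8 -1.9] w 0.023
[[15, [-2.0, -2.6, 0.2], [0.004, 0.002, -0.001]], [15, [-3.9, -5.3, 0.2], [0.004, 0.002, -0.001]], [15, [-5.7, -8.1, 0.2], [0.004, 0.002, -0.001]]]
```

play_rows --deltas '[[15,[-2,-2.6,0],[0,0,0]],[15,[-3.9,-5.3,0],[0,0,0]]]'

```text
clock: 19.62
tcp_pos: [0.6292, -0.0697, 0.2901]
orientation: [2.306, 2.127, 0.002]
contact_force: [2.8, 2.5, -3.0]
grip_width: 0.0234
```

```bash
python3 -c "
from h import *
plan([.03,.06],z=.29,R=.055)"
```

```text
clock 19.62 ang 2.563 rad 0.0550 z 0.2901 tang,rad [ 3.6 -0.8] f [ 2.8  2.5 -3. ] w 0.0234
[[15, [-0.9, -1.4, 0.1], [0.005, 0.002, -0.001]], [15, [-1.7, -2.8, 0.1], [0.005, 0.002, -0.001]]]
```

play_rows --deltas '[[15,[-0.9,-1.4,0],[0,0,0]],[15,[-1.7,-2.8,0],[0,0,0]]]'

```text
clock: 19.88
tcp_pos: [0.6262, -0.0712, 0.2902]
orientation: [2.306, 2.127, 0.002]
contact_force: [3.4, 2.7, -3.6]
grip_width: 0.0237
```

```bash
python3 -c "
from h import *
plan([.03,.06],z=.29,R=.055)"
```

```text
clock 19.88 ang 2.624 rad 0.0550 z 0.2902 tang,rad [ 4.2 -1. ] f [ 3.4  2.7 -3.6] w 0.0237
[[15, [-0.8, -1.5, 0.2], [0.005, 0.002, -0.001]], [15, [-1.5, -2.9, 0.2], [0.005, 0.002, -0.001]]]
```

play_rows --deltas '[[15,[-0.8,-1.5,0],[0,0,0]],[15,[-1.5,-2.9,0],[0,0,0]]]'

```text
clock: 20.12
tcp_pos: [0.6232, -0.0726, 0.2902]
orientation: [2.306, 2.127, 0.002]
contact_force: [3.3, 2.3, -2.6]
grip_width: 0.0228
```

```bash
python3 -c "
from h import *
plan([.03,.06],z=.29,R=.055)"
```

```text
clock 20.12 ang 2.685 rad 0.0551 z 0.2902 tang,rad [ 3.9 -0.9] f [ 3.3  2.3 -2.6] w 0.0228
[[15, [-0.7, -1.5, 0.2], [0.005, 0.002, -0.002]], [15, [-1.3, -3.0, 0.1], [0.005, 0.002, -0.002]]]
```

play_rows --deltas '[[15,[-0.7,-1.5,0],[0,0,0]],[15,[-1.3,-3,0],[0,0,0]]]'

```text
clock: 20.38
tcp_pos: [0.62, -0.0737, 0.2902]
orientation: [2.306, 2.127, 0.003]
contact_force: [2.0, 2.1, -1.9]
grip_width: 0.0229
```

play_rows --deltas '[[15,[-0.6,-1.6,0],[0,0,0]],[15,[-1.1,-3.1,0],[0,0,0]]]'

```text
clock: 20.62
tcp_pos: [0.6167, -0.0747, 0.2901]
orientation: [2.306, 2.126, 0.002]
contact_force: [3.3, 1.7, -2.8]
grip_width: 0.0233
```

```bash
python3 -c "
from h import *
plan([.03,.06],z=.29,R=.055)"
```

```text
clock 20.62 ang 2.808 rad 0.0550 z 0.2901 tang,rad [ 3.6 -0.8] f [ 3.3  1.7 -2.8] w 0.0233
[[15, [-0.5, -1.6, 0.1], [0.005, 0.002, -0.002]], [15, [-1.0, -3.2, 0.1], [0.005, 0.002, -0.002]]]
```

play_rows --deltas '[[15,[-0.5,-1.6,0],[0,0,0]],[15,[-1,-3.2,0],[0,0,0]]]'

```text
clock: 20.88
tcp_pos: [0.6134, -0.0755, 0.2901]
orientation: [2.306, 2.126, 0.003]
contact_force: [3.4, 2.0, -2.1]
grip_width: 0.0228
```

play_rows --deltas '[[15,[-0.4,-1.6,0],[0,0,0]],[15,[-0.8,-3.2,0],[0,0,0]]]'

```text
clock: 21.12
tcp_pos: [0.61, -0.076, 0.2902]
orientation: [2.306, 2.126, 0.003]
contact_force: [3.2, 1.8, -2.4]
grip_width: 0.023
```

play_rows --deltas '[[15,[-0.3,-1.6,0],[0,0,0]],[15,[-0.6,-3.3,0],[0,0,0]]]'

```text
clock: 21.38
tcp_pos: [0.6066, -0.0764, 0.2902]
orientation: [2.306, 2.126, 0.003]
contact_force: [3.9, 1.6, -2.8]
grip_width: 0.0236
```

```bash
python3 -c "
from h import *
plan([.03,.06],z=.29,R=.055)"
```

```text
clock 21.38 ang 2.995 rad 0.0551 z 0.2902 tang,rad [ 4.  -1.4] f [ 3.9  1.6 -2.8] w 0.0236
[[15, [-0.1, -1.6, 0.2], [0.005, 0.002, -0.002]], [15, [-0.3, -3.3, 0.1], [0.005, 0.002, -0.002]]]
```

15.56 rad. I continue in small steps.

play_rows --deltas '[[15,[-0.2,-1.6,0],[0,0,0]],[15,[-0.3,-3.3,0],[0,0,0]]]'

```text
clock: 21.62
tcp_pos: [0.6032, -0.0764, 0.2901]
orientation: [2.306, 2.126, 0.003]
contact_force: [2.9, 0.8, -2.7]
grip_width: 0.0234
```

play_rows --deltas '[[15,[0,-1.6,0],[0,0,0]],[15,[-0.1,-3.3,0],[0,0,0]]]'

```text
clock: 21.88
tcp_pos: [0.5999, -0.0764, 0.2902]
orientation: [2.306, 2.126, 0.003]
contact_force: [3.4, 1.9, -1.8]
grip_width: 0.0234
```

play_rows --deltas '[[15,[0.1,-1.6,0],[0,0,0]],[15,[0.2,-3.3,0],[0,0,0]]]'

```text
clock: 22.12
tcp_pos: [0.5965, -0.0761, 0.2902]
orientation: [2.305, 2.126, 0.003]
contact_force: [2.8, 1.1, -2.4]
grip_width: 0.0234
```

```bash
python3 -c "
from h import *
plan([.03,.06],z=.29,R=.055)"
```

```text
clock 22.12 ang -3.104 rad 0.0550 z 0.2902 tang,rad [ 2.6 -1.4] f [ 2.8  1.1 -2.4] w 0.0234
[[15, [0.1, -1.6, 0.1], [0.005, 0.003, -0.002]], [15, [0.3, -3.3, 0.1], [0.005, 0.003, -0.002]]]
```

play_rows --deltas '[[15,[0.1,-1.6,0],[0,0,0]],[15,[0.3,-3.3,0],[0,0,0]]]'

```text
clock: 22.38
tcp_pos: [0.5932, -0.0756, 0.2902]
orientation: [2.305, 2.125, 0.003]
contact_force: [4.8, 1.5, -4.1]
grip_width: 0.0231
```

play_rows --deltas '[[15,[0.1,-1.1,0],[0,0,0]],[15,[0.3,-2.2,0],[0,0,0]]]'

```text
clock: 22.62
tcp_pos: [0.5912, -0.0752, 0.2902]
orientation: [2.305, 2.125, 0.003]
contact_force: [5.0, 1.0, -3.3]
grip_width: 0.0233
```

```bash
python3 -c "
from h import *
plan([.02,.04],z=.29,R=.055)"
```

```text
clock 22.62 ang -3.007 rad 0.0551 z 0.2902 tang,rad [ 4.7 -2.1] f [ 5.   1.  -3.3] w 0.0233
[[15, [0.2, -1.1, 0.2], [0.006, 0.003, -0.002]], [15, [0.4, -2.2, 0.2], [0.006, 0.003, -0.002]]]
```

play_rows --deltas '[[15,[0.1,-0.9,0],[0,0,0]],[15,[0.3,-1.7,0],[0,0,0]]]'

```text
clock: 22.88
tcp_pos: [0.5899, -0.0749, 0.2902]
orientation: [2.305, 2.124, 0.004]
contact_force: [5.4, 0.8, -3.9]
grip_width: 0.0232
```

```bash
python3 -c "
from h import *
plan([.02,.04],z=.29,R=.055)"
```

```text
clock 22.88 ang -2.982 rad 0.0550 z 0.2902 tang,rad [ 5.  -2.1] f [ 5.4  0.8 -3.9] w 0.0232
[[15, [0.2, -1.1, 0.2], [0.007, 0.003, -0.002]], [15, [0.4, -2.2, 0.2], [0.007, 0.003, -0.002]]]
```

play_rows --deltas '[[15,[0.1,-0.9,0],[0,0,0]],[15,[0.3,-1.6,0],[0,0,0]]]'

```text
clock: 23.12
tcp_pos: [0.5888, -0.0746, 0.2902]
orientation: [2.304, 2.124, 0.005]
contact_force: [6.6, 0.9, -4.5]
grip_width: 0.0231
```

```bash
python3 -c "
from h import *
plan([.02,.04],z=.29,R=.055)"
```

```text
clock 23.12 ang -2.961 rad 0.0551 z 0.2902 tang,rad [ 6.1 -2.6] f [ 6.6  0.9 -4.5] w 0.0231
[[15, [0.3, -1.1, 0.2], [0.008, 0.003, -0.002]], [15, [0.5, -2.1, 0.1], [0.008, 0.003, -0.002]]]
```

The load climbs from 4.7 to 5.0 to 6.1 N over 0.05 rad, so the crank is firm and the lid is home. I wind back.

```bash
python3 -c "
from h import *
plan([-.1,-.35,-.65,-.95,-1.25,-1.55,-1.85,-2.1],z=.29,R=.0548)"
```

```text
clock 23.12 ang -2.961 rad 0.0551 z 0.2902 tang,rad [ 6.1 -2.6] f [ 6.6  0.9 -4.5] w 0.0231
[[15, [-0.4, 5.5, 0.2], [0.008, 0.003, -0.002]], [15, [0.2, 19.1, 0.3], [0.008, 0.003, -0.002]], [15, [5.4, 34.7, 0.4], [0.008, 0.003, -0.002]], [15, [14.9, 48.0, 0.5], [0.008, 0.003, -0.002]], [15, [28.0, 57.9, 0.6], [0.008, 0.003, -0.002]], [15, [43.3, 63.5, 0.6], [0.008, 0.003, -0.002]], [15, [59.7, 64.3, 0.5], [0.008, 0.003, -0.002]], [15, [73.0, 61.2, 0.5], [0.008, 0.003, -0.002]]]
```

play_rows --deltas '[[15,[-0.4,5.5,0],[0,0,0]],[15,[0.2,19.1,0],[0,0,0]],[15,[5.4,34.7,0],[0,0,0]],[15,[14.9,48,0],[0,0,0]],[15,[28,57.9,0],[0,0,0]],[15,[43.3,63.5,0],[0,0,0]],[15,[59.7,64.3,0],[0,0,0]],[15,[73,61.2,0],[0,0,0]]]'

```text
clock: 24.12
tcp_pos: [0.6558, -0.0058, 0.2902]
orientation: [2.303, 2.124, 0.005]
contact_force: [-3.1, -2.9, -2.0]
grip_width: 0.0231
```

```bash
python3 -c "
from h import *
plan([-.15,-.35,-.6,-.85,-1.0,-1.0],z=.29,R=.055)"
```

```text
clock 24.12 ang 1.204 rad 0.0552 z 0.2902 tang,rad [-1.9 -3.8] f [-3.1 -2.9 -2. ] w 0.0231
[[15, [7.4, -3.7, 0.1], [0.008, 0.003, -0.002]], [15, [16.3, -10.0, 0.1], [0.008, 0.003, -0.002]], [15, [25.5, -20.3, -0.1], [0.008, 0.003, -0.002]], [15, [31.8, -32.5, -0.2], [0.008, 0.003, -0.002]], [15, [34.0, -40.4, -0.3], [0.008, 0.003, -0.002]], [15, [34.0, -40.4, -0.3], [0.008, 0.003, -0.002]]]
```

play_rows --deltas '[[15,[7.4,-3.7,0],[0,0,0]],[15,[16.3,-10,0],[0,0,0]],[15,[25.5,-20.3,0],[0,0,0]],[15,[31.8,-32.5,0],[0,0,0]],[15,[34,-40.4,0],[0,0,0]],[15,[34,-40.4,0],[0,0,0]]]'

```text
clock: 24.88
tcp_pos: [0.6174, 0.0317, 0.2901]
orientation: [2.303, 2.125, 0.005]
contact_force: [-1.3, -2.1, 0.6]
grip_width: 0.0233
```

```bash
python3 -c "
from h import *
plan([0],z=.29)"
```

```text
clock 24.88 ang 0.187 rad 0.0551 z 0.2901 tang,rad [ 0.7 -2.3] f [-1.3 -2.1  0.6] w 0.0233
[[15, [-0.1, -0.0, 0.1], [0.008, 0.003, -0.001]]]
```

play_rows --deltas '[[30,[0,0,0],[0,0,0]],[60,[0,0,0],[0,0,0]],[85,[0,0,0],[0,0,0]],[85,[0,0,0],[0,0,0]],[85,[0,0,-20],[0,0,0]],[85,[0,0,-60],[0,0,0]],[85,[0,0,-110],[0,0,0]],[85,[0,0,-130],[0,0,0]]]'

```text
clock: 25.88
tcp_pos: [0.6172, 0.0328, 0.4236]
orientation: [2.301, 2.123, 0.011]
contact_force: [0.7, 0.0, -0.7]
grip_width: 0.085
```

```bash
python3 - <<'E'
from h import *
o=r.get_obs();print(o["clock"],o["tcp_pos"],o["contact_force"])
s,D=r.grab_frame("scene");S=cloud("scene",D);h,sa,v=cv2.split(cv2.cvtColor(s,cv2.COLOR_RGB2HSV))
m=((h<8)|(h>172))&(sa>150)&(v>90)&(S[...,2]>.09)&(S[...,2]<.15)&(np.hypot(S[...,0]-.6,S[...,1]+.02)<.08)
print("lid",m.sum(),S[m].min(0),S[m].max(0),np.median(S[m],0))
g=((h<8)|(h>172))&(sa>150)&(v>90)&(S[...,2]>.27)&(S[...,2]<.35)
print("grip",g.sum(),ang(np.median(S[g],0)))
cv2.imwrite("pics/e.png",cv2.resize(s[205:345,225:375],(640,597),interpolation=cv2.INTER_CUBIC)[:,:,::-1])
E
```

```text
25.875 [0.61723161 0.03280039 0.42364311] [ 0.66583625  0.00776206 -0.69058937]
lid 43 [ 0.58751068 -0.01768339  0.09825116] [0.61992422 0.00630169 0.11822481] [6.07721401e-01 2.98081795e-04 1.09882448e-01]
grip 106 (np.float64(0.16034776450333554), np.float64(0.06553943747984578))
```

View pics/e.png

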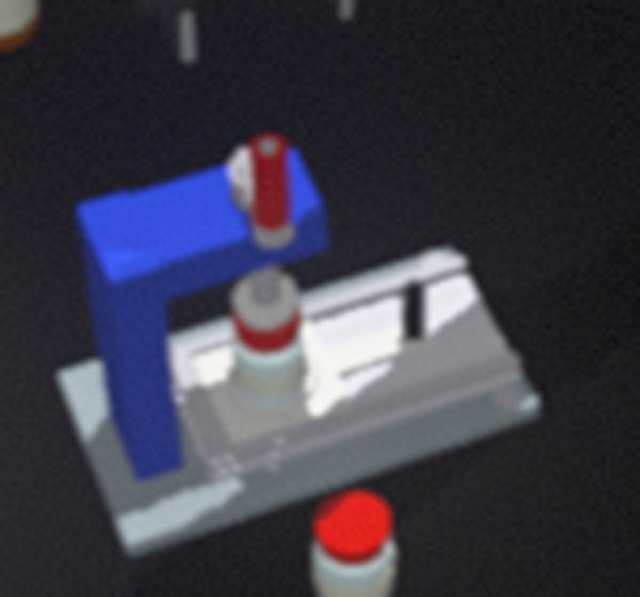

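The final view shows the jar upright under the raised ram, the lid low, the tray home, and the fingers well clear of the grip. The ram was raised 3.13 rad, about 9.9 mm.

```bash
python3 -c "
from bench import r
print(r.hand_in())"
```

```text
the job is handed in; nothing more can be done
None
```

The job is done and handed in at about 26 s. The lid is pressed home, the ram is backed off about 10 mm, and the gripper is open and clear above the crank.

- **Tray:** I slid it by the post to the back stop; at the end, 36 N of push gave no further motion. The first push, with the post gripped, stalled about 13 mm short because the tool was pressing down on the tray. I finished it with the fingers loosely around the post.
- **Winding:** I wound the crank clockwise from about 0.9 rad at no more than half a turn a second. The lid slid in at about 3.5–4 N along the circle. I stopped at 15.9 rad, when the force rose to 6.1 N over the last few hundredths of a radian, roughly 85 N on the jar.
- **Wind-back:** The crank now stands at about 12.75 rad. The gripper opened and rose 130 mm straight up.

**Last checks:** The final picture shows the jar upright under the ram and the tray home. The contact force reads near zero.

**Not settled:**
- The gap between ram and lid comes from the crank angle, not from a direct measurement.
- The first position I took for the crank axis was 3 mm off. It caused up to 8 N of sideways force on the grip until I corrected it from the path of the hand; about 7 N still showed in the next call, and less after I shrank the radius.

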